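Tilt-alarm check of an angle gauge on the tester's contact stud

ROBOT

A 6-joint arm with a two-finger parallel gripper is mounted at the origin on the work surface. World frame = base frame: x ahead of the robot, y to its left, z up, the work surface at z = 0. Lengths are in m, angles in rad, forces in N, time in s.
With the tool pointing down it reaches from about 0.325 to 0.75 m from the base axis. Payload 7.6 kg.
Tool frame: the origin (TCP) lies on the mounting face of the last link; the fingertips stand 173 mm ahead of it and the grasp point (between the pads) lies 155 mm ahead of it (arm.grasp_offset is the distance from the TCP to the grasp point, in m); z points along the fingers, y is the line along which they close (so a half turn about z gives the same grasp; the last joint's range is limited). The gripper opens to 85 mm and grips with 20 to 120 N. Pads are 22 mm wide; open, the fingers measure 114 mm over their backs; the gripper's body (76 mm by 85 mm) begins 54 mm behind the grasp point. The pads swing forward as they close: fully open they stand 13 mm farther back than shut.
Start: joints at [-1.376, 0.052, 1.401, -0, 1.689, -0.07], TCP at [0.137, -0.507, 0.405] pointing down, gripper open.
Joint ranges: [-2.9, 2.9], [-0.91, 2.17], [0.12, 2.37], [-1.06, 4.2], [0.26, 2.73], [-2.93, 2.93]. Speed limits (rad/s): [2.57, 2.57, 3.01, 3.14, 3.14, 3.14].

INTERFACE

Orientations are given as a unit quaternion [x, y, z, w].
In Python, from rig import arm, imaging, close_job gives the robot as it stands.
- The arm moves only by the shell command python3 -m pendant 'ROWS'. ROWS is a JSON object of lists of equal length, an entry for each row: "claw": the opening, from -1 (shut) to 1 (fully open); "delta_pos": the shift along the tool's x, y, z in units of 0.3 m (1.0 is 0.3 m), a list of three; "turn": the turn about the tool's z in units of 45 degrees (1.0 is 45 degrees). A call has exactly 5 rows; each row shifts and turns the commanded pose from where the row before left it, along the tool's axes as they then stand; what a row does not reach is not made up. A row lasts 1/10 s, in which the tool goes at most 50 mm and 8.59 degrees, less where a joint would pass 70% of its speed; a pose out of reach is approached as far as the arm can. A call with a number of a shift or a turn outside -1 to 1 is refused whole. A call with a gripper value outside its range is refused whole. The fingers move at their own pace and stop on an object; the grip force is fixed at half the most. Time passes only in rows, so rows that do not move let the fingers close, or fill a call up. It gives the time, the measured TCP pose, the force, the opening and the grip force at its end, in the units of the state.
- arm.state(): the state, without advancing time (a new reading comes with each control period).
- imaging.snapshot(name): name is "scene" or "top" or "wrist"; returns a dict with "image" (400x640x3 uint8, blue, green, red), "range_z" (400x640 float32, m along the optical axis (not along the pixel's ray), 0 where there is no reading), "mtx" (3x3 intrinsics, pixels), "R" (3x3) and "t" (3): a world point X has camera coordinates R X + t. Camera axes: x right, y down, z forward; pixel columns grow to the right and rows downward; lengths in m; the calibration is good to about 2 mm. A picture is of the moment at which its call begins.
- close_job(): hands the job in; it is judged then, once.
The state is a dict: "clock": time; "q": joint angles; "joint_velocities": joint speeds; "joint_torque": joint torques, N m; "position": TCP position; "tool_rot": TCP orientation; "wrist_force": force on the tool from outside, world axes, zero at the start; "torque": the same for the moment, N m; "grip_width": finger opening in m; "grip_force": force on a finger pad.
Only numpy, scipy, OpenCV 4.12 (cv2) and the standard library are available. Lean on these libraries where they do the work, as an engineer would, in place of code of your own. Each camera call takes 0.05 s, during which the arm holds its last target. There are 200 camera calls.

TASK

Take the yellow guard off the tester's contact socket and hang it astride the rail. Then take the orange angle gauge by its grip, set it upright on the bare contact stud so that the sprung stud gives a little but is not driven fully down, and rock the gauge sideways on the stud until its swinging needle comes to rest on the red tab. Finish holding it there, still pressed on the stud with the needle on the tab, so that the tester can take its reading; be gentle with the stud, keep the gauge clear of the tester's case, and do not disturb the other things on the bench.

Things in the scene. Friction and masses are not known exactly. Their poses are not given: they have to be found in the camera images.
- tester: Fixed cream bench tester, 240 (x) by 320 (y) by 88 mm high, blue-grey front panel at its -x face; origin at the centre of its underside, z up. Its flat top is at 88 mm.
- socket: Fixed black test socket on the tester's top, block 46 (x) by 44 (y) by 22 mm high, origin at the centre of its underside (on the tester's top). A steel contact stud stands up in its middle. At the start the guard stands over it.
- stud_crown (a point): Highest point of the steel contact stud, 20 mm above the socket block when not pressed; it sinks with the stud. The stud's top is a round dome of 13 mm radius set slightly off its shaft's axis, so nothing stands on it by itself: the centre of the dome is 13 mm below this point.
- stud (a joint): How far the sprung stud is pressed straight down, in m: 0 free, 0.008 bottomed. It takes about 1.5 N to start and 0.7 N more per mm.
- guard: Loose yellow insulating guard, 130 g: 4 mm sheet bent like a bridge, open below and at both ends. 60 mm long (x, along the tunnel), 70 wide (y), roof top at 60; inside 62 wide, 56 high. Black grip block on the roof, 40 (x) by 16 (y), from 60 to 94 mm above the origin. Origin midway between its feet at their underside, z up. Starts over the socket, feet on the tester's top.
- guard_inside (a point): Centre of the underside of the guard's roof, 56 mm above the guard's origin; this rests on the bar when the guard hangs. Set centrally it hangs level and stable, a leg on either side of the bar; off centre it leans.
- rail: Fixed guard rail: level steel bar, 16 mm diameter, along its y, between two posts 250 mm apart on a grey foot 70 by 290 mm. Bar's centre line 170 mm above the bench; the posts' black caps reach 184 mm. Origin at the centre of the foot's underside. It stands to one side of the tester, the tray with the gauge to the other; the sides may be swapped.
- rail_mid (a point): Middle of the bar on its centre line; y along the bar, z up. The guard may hang anywhere up to 90 mm from it along the bar.
- tray: Fixed shallow blue tray, 240 (x) by 200 (y) mm, walls 28 mm high, floor 4 mm thick; origin at the centre of its underside. The gauge stands on its floor.
- gauge: Loose orange pendulum angle gauge, 320 g, 148 mm tall, on a flat steel base 44 (x) by 100 (y) by 10 mm. Origin at the centre of the base's underside, z up, x out of the white dial (faces away from the robot, +x or up to 1 rad right of it). Round body of 96 mm diameter, 26 mm thick, centred 56 mm above the origin, top at 104; above it a black rubber grip, 24 (x) by 26 (y) mm, from 104 to 148 mm.
- needle (a joint): Angle (rad) of the black needle about the gauge's x axis at the dial's centre: 0 when it points along the gauge's z (to the grip), positive towards the gauge's -y. A bob below the pivot keeps it swinging upright: with the gauge rocked by an angle a about its x (right-hand rule) it settles at -a, about 1.5 s after the gauge stops.
- needle_tip (a point): The needle's upper tip, 37 mm from the pivot; z along the needle.
- tab (a joint): Angle (rad) of the red tab about the same axis, in the same sense as the needle's. A stiff rider on the dial's rim, 6 mm wide, 10 to 24 degrees to the gauge's -y side of the top; leave it as set. The needle is on the tab when the two angles differ by less than 0.07 (tip within the tab's width).
- tab_tip (a point): Middle of the red tab, 40 mm from the pivot; z from the pivot through the tab.
- part_a: Loose black component, 26 by 14 by 13 mm, in the tray. Leave alone.
- part_b: Another black component like it, in the tray. Leave alone.
- part_c: Another black component like it, on the tester's top. Leave alone.
- cleaner: White bottle with a red cap, 54 mm diameter, 130 mm tall, behind the tester. Leave alone.
- tape_roll: Yellow tape roll lying flat, 76 mm diameter, 18 mm high, behind the tester. Leave alone.
- pen: Purple marker, 125 mm long, 16 mm high, on the bench before the tester. Leave alone.
- driver: Blue-handled screwdriver, 200 mm long, 26 mm high, on the bench before the tester. Leave alone.
Not all that is in view belongs to the job. There is more than one size of the gauge; the job needs the largest.

How it is judged:
On the way, in this order (a step that is already met when the one before it is completed fails the run):
1. the guard hangs astride the rail's bar and has been let go (contact force between guard and rail above 0.3 N and angle between guard's own z axis and vertical below 0.8 rad and contact force between the fingers and guard below 0.1 N and x of guard_inside in the frame of rail_mid between -0.03 and 0.03 m and y of guard_inside in the frame of rail_mid between -0.1 and 0.1 m and z of guard_inside in the frame of rail_mid between -0.02 and 0.03 m), for 0.3 s.
2. the gauge is held upright (within 5 degrees) on the stud, pressing it down a little (contact force between gauge and socket above 0.8 N and contact force between the fingers and gauge above 2 N and contact force between gauge and tester below 0.1 N and value of joint stud between 0.001 and 0.0074 m and x of stud_crown in the frame of gauge between -0.018 and 0.018 m and y of stud_crown in the frame of gauge between -0.03 and 0.03 m and z of stud_crown in the frame of gauge between -0.006 and 0.006 m and angle between gauge's own x axis and vertical between 1.42 and 1.72 rad and angle between gauge's own z axis and vertical below 0.09 rad), for 0.2 s.
3. the gauge, still pressing on the stud, is rocked over until the needle rests on the red tab (contact force between gauge and socket above 0.8 N and contact force between the fingers and gauge above 2 N and contact force between gauge and tester below 0.1 N and value of joint stud between 0.001 and 0.0074 m and x of stud_crown in the frame of gauge between -0.018 and 0.018 m and y of stud_crown in the frame of gauge between -0.03 and 0.03 m and z of stud_crown in the frame of gauge between -0.006 and 0.006 m and angle between gauge's own x axis and vertical between 1.42 and 1.72 rad and angle between the z axis of needle_tip and the z axis of tab_tip, either way round below 0.07 rad and velocity of joint needle between -0.25 and 0.25 rad/s), for 0.5 s.
At the end, for the whole second after the job is handed in: Guard astride the bar, leaning under 45 degrees, let go. Gauge gripped at rest, its base on the stud within 18 mm (x) and 30 mm (y) of centre, stud pressed 1 to 7.4 mm, tester not touched otherwise, dial axis level within 8 degrees, needle at rest within 0.07 rad of the red tab (all of step 1 and all of step 3 and linear speed of gauge below 0.02 m/s and linear speed of guard below 0.05 m/s); the arm keeps its last pose, push and grip.
It fails at once if the gauge is pressed on the socket harder than 20 N (contact force between gauge and socket above 20 N).
It fails at once if the stud is driven fully down (value of joint stud above 0.0079 m).
It fails at once if the gauge or the guard is tipped over (angle between gauge's own z axis and vertical above 1 rad or angle between guard's own z axis and vertical above 1.3 rad).
It fails at once if the red tab is shifted out of its setting (value of joint tab below 0.15 rad or value of joint tab above 0.45 rad).
It fails at once if one of the other things on the bench is pushed more than 30 mm (distance of any of part_a, part_b, part_c, cleaner, tape_roll, pen, driver from where it was at the start of the episode above 0.03 m).
It also fails if it takes over 64 s, if anything falls off the work surface, if the arm or the gripper's body presses on something with over 40 N, if the wrist force passes 120 N, or if a joint passes its speed limit or range.

## Working session

There is one attempt and no reset: what is moved stays moved. The work goes in short steps, Python scripts to look and compute and a shell command to move; the robot and the scene stay as the last step left them, time stands still between calls to the robot, and variables do not carry over. Pictures are saved under pics/ and viewed, at most 13 in all, crops included, and the job is handed in when it is done.

```bash
ls; mkdir -p pics; cat > h.py <<'E'
import numpy as np, cv2
from rig import arm, imaging
def snap(n):
    s=imaging.snapshot(n); np.savez(f'{n}.npz',**s); return s
def load(n): return dict(np.load(f'{n}.npz'))
def cloud(s):
    z=s['range_z']; v,u=np.mgrid[:400,:640]; K=s['mtx']
    c=np.stack([(u-K[0,2])/K[0,0]*z,(v-K[1,2])/K[1,1]*z,z],-1)
    w=(c-s['t'])@s['R']; w[z==0]=np.nan; return w
def proj(s,X):
    c=s['R']@np.array(X)+s['t']; p=s['mtx']@c; return p[:2]/p[2]
E
python3 - <<'E'
from h import *
a=snap('top');b=snap('scene')
cv2.imwrite('pics/top.png',a['image']);cv2.imwrite('pics/scene.png',b['image'])
for s in(a,b): print(s['mtx'].round(1).tolist(),s['R'].round(3).tolist(),s['t'].round(3))
print(arm.state())
E
```

```text
pics
[[475.1, 0.0, 310.6], [0.0, 475.1, 196.4], [0.0, 0.0, 1.0]] [[0.017, -1.0, 0.001], [-0.989, -0.017, -0.146], [0.146, 0.002, -0.989]] [-0.004  0.542  1.621]
[[394.1, 0.0, 322.6], [0.0, 394.1, 195.0], [0.0, 0.0, 1.0]] [[0.183, 0.983, -0.016], [0.774, -0.154, -0.614], [-0.606, 0.1, -0.789]] [-0.117 -0.339  1.626]
{'clock': 0.1, 'q': array([-1.37630224e+00,  5.27692892e-02,  1.40165155e+00, -6.71844307e-06,
        1.68861170e+00, -7.02893832e-02]), 'joint_velocities': array([ 0.00123722, -0.00034449, -0.00232315,  0.00056179,  0.0004903 ,
        0.00048004]), 'joint_torque': array([ 8.12572744e-04, -3.82583499e+01, -3.60986674e+01, -1.19483757e-04,
        4.80758594e-03, -1.77736899e-05]), 'position': array([ 0.13741326, -0.50666444,  0.40394451]), 'tool_rot': array([ 9.91248803e-01,  1.32004898e-01, -4.80113183e-05, -7.18349907e-04]), 'wrist_force': array([-0.3753085 ,  0.20234351, -0.71930307]), 'torque': array([-0.01777285,  0.03951418, -0.01688742]), 'grip_force': 0.0, 'grip_width': 0.0853647976006183}
```

View pics/top.png

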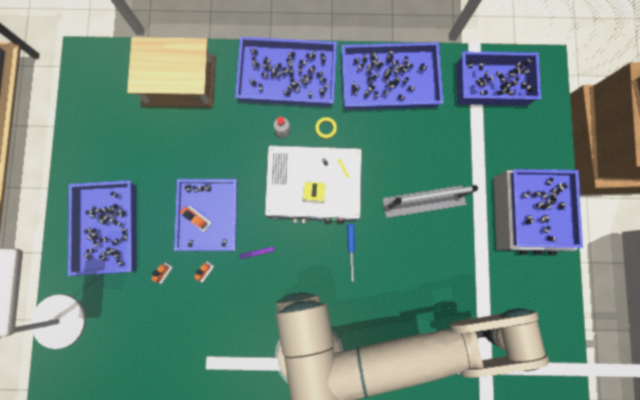

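View pics/scene.png

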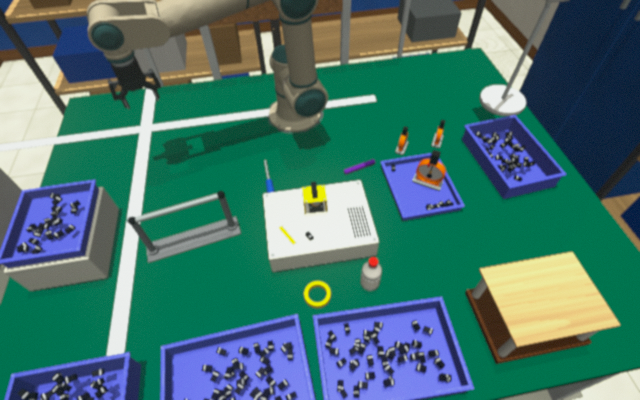

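Top view: tester (313,183) with the yellow guard at (314,190), rail bar at (430,198) on its right, tray (206,215) on its left. Candidate gauges: (196,219) in the tray, (161,272) and (204,271) on the bench. The one in the tray is visibly the largest and stands on the tray floor as described; I confirm it with a crop and measure.

```bash
python3 - <<'E'
from h import *
a=load('top');b=load('scene')
c=np.hstack([cv2.resize(a['image'][170:290,140:250],(400,436),interpolation=2),cv2.resize(b['image'][110:220,380:480],(396,436),interpolation=2)])
cv2.imwrite('pics/gauges.png',c)
for n,s in(('top',a),('scene',b)):
    w=cloud(s); hsv=cv2.cvtColor(s['image'],cv2.COLOR_BGR2HSV); x,y,z=w[...,0],w[...,1],w[...,2]
    H,S,V=hsv[...,0],hsv[...,1],hsv[...,2]
    u,v=np.meshgrid(np.arange(640),np.arange(400))
    def st(l,m):
        p=w[m]; print(n,l,len(p),'med',np.nanmedian(p,0).round(4),'min',np.nanmin(p,0).round(3),'max',np.nanmax(p,0).round(3)) if len(p) else print(l,0)
        if len(p)>4:
            r=cv2.minAreaRect(p[:,:2].astype(np.float32)); print('   rect',np.round(r[0],4),np.round(r[1],4),round(r[2],1))
    R=(x>.3)&(x<.85)&(y>-.65)&(y<.7)
    st('tester',R&(abs(z-.088)<.006)&(abs(y)<.3))
    st('guardroof',R&(abs(z-.148)<.006)&(abs(y)<.2)&(H>20)&(H<35))
    st('guardgrip',R&(abs(z-.182)<.006)&(abs(y)<.2))
    st('bar',R&(z>.15)&(z<.2)&(y<-.2))
    st('caps',R&(z>.181)&(z<.2)&(y<-.2))
    st('gaugegrip',R&(y>.2)&(y<.45)&(z>.115)&(z<.17))
    st('gaugebody',R&(y>.2)&(y<.45)&(z>.06)&(z<.112)&(x>.4))
E
```

```text
top tester 5512 med [ 5.923e-01 -3.000e-04  8.790e-02] min [ 0.463 -0.271  0.082] max [0.808 0.159 0.094]
   rect [ 0.6339 -0.0588] [0.4298 0.3423] 88.8
top guardroof 292 med [ 0.5434 -0.0087  0.148 ] min [ 0.514 -0.042  0.142] max [0.577 0.03  0.154]
   rect [ 0.545  -0.0053] [0.0699 0.0613] 86.0
top guardgrip 59 med [ 0.5446 -0.0055  0.1799] min [ 0.526 -0.012  0.176] max [0.565 0.001 0.186]
   rect [ 0.5455 -0.0056] [0.0394 0.0129] 0.9
top bar 443 med [ 0.536  -0.3976  0.1762] min [ 0.391 -0.65   0.15 ] max [ 0.567 -0.265  0.19 ]
   rect [ 0.5229 -0.4778] [0.4049 0.1539] 73.2
top caps 49 med [ 0.5355 -0.4088  0.1828] min [ 0.507 -0.527  0.181] max [ 0.566 -0.267  0.19 ]
   rect [ 0.5368 -0.397 ] [0.017  0.2639] 9.8
top gaugegrip 84 med [0.458  0.4021 0.1501] min [0.444 0.39  0.115] max [0.475 0.421 0.159]
   rect [0.4594 0.4051] [0.0272 0.0243] 52.0
top gaugebody 139 med [0.4453 0.3863 0.0943] min [0.422 0.362 0.064] max [0.496 0.446 0.111]
   rect [0.4602 0.4048] [0.0945 0.028 ] 52.2
scene tester 6418 med [ 0.6126 -0.0059  0.0891] min [ 0.466 -0.285  0.082] max [0.816 0.157 0.094
[... 212 characters left out ...]
 61 med [ 0.5483 -0.0068  0.1826] min [ 0.527 -0.015  0.177] max [0.567 0.002 0.186]
   rect [ 0.5475 -0.007 ] [0.0147 0.0406] 80.4
scene bar 643 med [ 0.5427 -0.4045  0.1768] min [ 0.507 -0.534  0.15 ] max [ 0.574 -0.266  0.188]
   rect [ 0.5404 -0.3997] [0.0226 0.2723] 10.3
scene caps 66 med [ 0.5512 -0.4536  0.1828] min [ 0.513 -0.529  0.181] max [ 0.569 -0.268  0.188]
   rect [ 0.5411 -0.3985] [0.0157 0.2652] 9.3
scene gaugegrip 112 med [0.4687 0.4015 0.1447] min [0.446 0.387 0.116] max [0.48  0.421 0.157]
   rect [0.4637 0.4038] [0.0254 0.0278] 52.9
scene gaugebody 260 med [0.4643 0.406  0.088 ] min [0.428 0.36  0.061] max [0.5   0.448 0.112]
   rect [0.4618 0.4048] [0.0954 0.0324] 52.9
```

View pics/gauges.png

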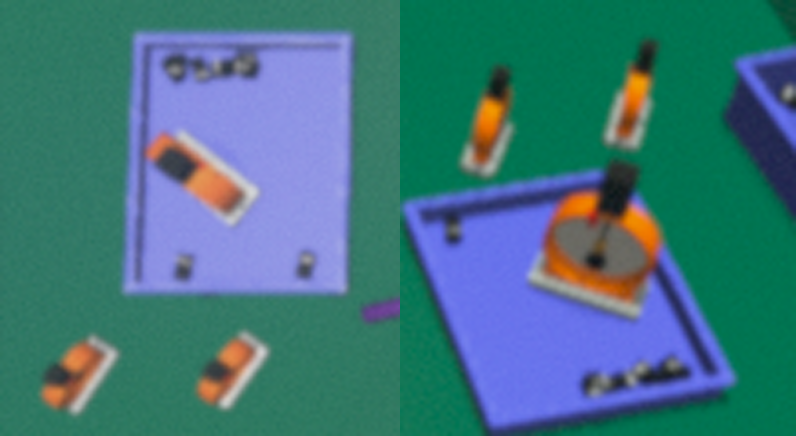

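The crop confirms it: the gauge in the tray (big dial, left panel ~(200,175), right ~(600,240)) is clearly larger than the two on the bench. Moving over the guard now.

```bash
cat >> h.py <<'E'
def plan(gx=None,gy=None,gz=None,yaw=None):
    "shift to grasp point target, in tool axes/units; yaw = tool-x yaw (deg)"
    from scipy.spatial.transform import Rotation as Ro
    s=arm.state(); R=Ro.from_quat(s['tool_rot']).as_matrix(); g=s['position']+R[:,2]*arm.grasp_offset
    t=np.array([g[i] if k is None else k for i,k in enumerate((gx,gy,gz))]); y=np.degrees(np.arctan2(R[1,0],R[0,0]))
    print('t',round(s['clock'],2),'grasp',g.round(4),'yaw',round(y,2),'tilt',R[:,2].round(4),'w',round(s['grip_width'],4),'F',s['wrist_force'].round(2),'gf',round(s['grip_force'],1))
    print(' units',(R.T@(t-g)/.3).round(4),'turn',None if yaw is None else round((y-yaw)/45,3))
E
O='"claw":[1,1,1,1,1]'; Z='[0,0,0,0,0]'
for i in 1 2 3; do python3 -m pendant '{"claw":[1,1,1,1,1],"delta_pos":[[0.117,-0.0835,0],[0.117,-0.0835,0],[0.117,-0.0835,0],[0.117,-0.0835,0],[0.117,-0.0835,0]],"turn":[0,0,0,0,0]}' | tail -1; done
python3 -m pendant '{"claw":[1,1,1,1,1],"delta_pos":[[0,0,0],[0,0,0],[0,0,0],[0,0,0],[0,0,0]],"turn":[0.142,0.142,0.142,0,0]}' | tail -1
python3 - <<'E'
from h import *
plan(.546,-.006,.170,-4)
s=snap('wrist'); cv2.imwrite('pics/w1.png',s['image']); w=cloud(s)
m=(abs(w[...,2]-.182)<.006)&(abs(w[...,1])<.1); p=w[m]; print(len(p),np.nanmedian(p,0)); r=cv2.minAreaRect(p[:,:2].astype(np.float32)); print(r)
print(s['t'],s['R'].round(2))
E
```

```text
grip_force: 0.0
grip_force: 0.0
grip_force: 0.0
grip_force: 0.0
t 2.1 grasp [ 0.5471 -0.0063  0.2497] yaw -3.83 tilt [-6.e-04 -1.e-04 -1.e+00] w 0.0854 F [-0.55 -0.51  0.17] gf 0.0
 units [-0.0036 -0.0008  0.2655] turn 0.004
1298 [ 0.54716347 -0.00620064  0.18139918]
((0.5455590486526489, -0.0059687355533242226), (0.015706302598118782, 0.03923116624355316), 86.67627716064453)
[0.03147602 0.49009723 0.52640643] [[-0.07 -1.   -0.  ]
 [-0.96  0.06  0.27]
 [-0.27  0.02 -0.96]]
```

View pics/w1.png

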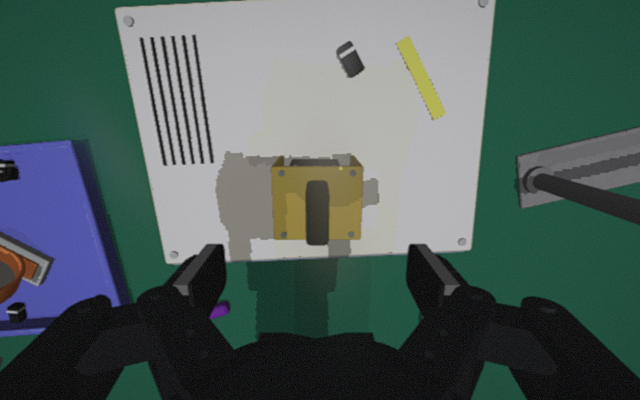

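Wrist view: guard's grip block at (317,212) centred between the fingers, part_c at (349,58) well clear. Descend and grip.

```bash

python3 -m pendant '{"claw":[1,1,1,1,1],"delta_pos":[[-0.0036,0,0.1],[0,0,0.1],[0,0,0.06],[0,0,0],[0,0,0]],"turn":[0,0,0,0,0]}' >/dev/null
python3 -m pendant '{"claw":[-1,-1,-1,-1,-1],"delta_pos":[[0,0,0],[0,0,0],[0,0,0],[0,0,0],[0,0,0]],"turn":[0,0,0,0,0]}' 
python3 -c "
from h import *
plan(.539,-.398,.35,-80)"
```

```text
clock: 3.15
position: [0.5462, -0.0062, 0.327]
tool_rot: [0.999, -0.035, 0.0, 0.0]
wrist_force: [0.2, -0.7, 1.2]
grip_width: 0.0149
grip_force: 60.3
t 3.15 grasp [ 0.5462 -0.0063  0.1723] yaw -4.0 tilt [ 4.e-04 -2.e-04 -1.e+00] w 0.0149 F [ 0.2  -0.69  1.19] gf 60.3
 units [ 0.0672  1.3045 -0.5922] turn 1.689
```

```bash

python3 -m pendant '{"claw":[-1,-1,-1,-1,-1],"delta_pos":[[0,0,-0.06],[0,0,-0.12],[0,0,-0.13],[0,0,-0.12],[0,0,0]],"turn":[0,0,0,0,0]}' >/dev/null
python3 -m pendant '{"claw":[-1,-1,-1,-1,-1],"delta_pos":[[0.0067,0.12,0],[0.0067,0.13,0],[0.0067,0.13,0],[0.0067,0.13,0],[0.0067,0.13,0]],"turn":[0,0,0,0,0]}' >/dev/null
python3 -m pendant '{"claw":[-1,-1,-1,-1,-1],"delta_pos":[[0.0067,0.13,0],[0.0067,0.13,0],[0.0067,0.13,0],[0.0067,0.13,0],[0.0067,0.1445,0]],"turn":[0,0,0,0,0]}' >/dev/null
python3 -m pendant '{"claw":[-1,-1,-1,-1,-1],"delta_pos":[[0,0,0],[0,0,0],[0,0,0],[0,0,0],[0,0,0]],"turn":[0.188,0.188,0.188,0.188,0.188]}' >/dev/null
python3 -m pendant '{"claw":[-1,-1,-1,-1,-1],"delta_pos":[[0,0,0],[0,0,0],[0,0,0],[0,0,0],[0,0,0]],"turn":[0.188,0.188,0.188,0.188,0]}' >/dev/null
python3 - <<'E'
from h import *
plan(.539,-.398,.30,-80)
for n in('wrist','top','scene'):
    s=snap(n); w=cloud(s); x,y,z=w[...,0],w[...,1],w[...,2]
    m=(z>.172)&(z<.18)&(y<-.28)&(y>-.515)&(x>.48)&(x<.6); p=w[m]
    if len(p)>9:
        c=np.polyfit(p[:,1],p[:,0],1); print(n,len(p),p.min(0).round(3),p.max(0).round(3),'x at -.398',np.polyval(c,-.398).round(4),'yaw',np.degrees(np.arctan(-c[0])).round(2))
    m=(z>.181)&(z<.19)&(y<-.25)&(y>-.55)&(x>.48)&(x<.6); p=w[m]
    if len(p): print(' caps', [p[k].mean(0).round(4) for k in (p[:,1]<-.45,p[:,1]>-.35)])
    m=(z>.22)&(z<.30)&(x>.45)&(x<.63)&(y<-.3)&(y>-.5)&(cv2.cvtColor(s['image'],cv2.COLOR_BGR2HSV)[...,1]>130)
    if m.sum()>9: print(' guard',m.sum(),np.median(w[m],0).round(4),w[m].min(0).round(3),w[m].max(0).round(3))
cv2.imwrite('pics/w2.png',load('wrist')['image'])
E
```

```text
t 5.65 grasp [ 0.5388 -0.3979  0.2996] yaw -80.21 tilt [-0.0016  0.0012 -1.    ] w 0.0154 F [-0.34  0.48 -2.1 ] gf 59.9
 units [ 0.0004 -0.0005 -0.0014] turn -0.005
wrist 2903 [ 0.506 -0.515  0.172] [ 0.568 -0.281  0.18 ] x at -.398 0.5367 yaw 10.2
 caps [array([ 0.5589, -0.5225,  0.1824]), array([ 0.5151, -0.2769,  0.1826])]
 guard 6060 [ 0.5332 -0.4133  0.2751] [ 0.501 -0.432  0.22 ] [ 0.577 -0.371  0.299]
top 75 [ 0.509 -0.515  0.172] [ 0.552 -0.281  0.18 ] x at -.398 0.534 yaw 8.76
 caps [array([nan, nan, nan]), array([ 0.5166, -0.2876,  0.1842])]
 guard 69 [ 0.5178 -0.3897  0.2757] [ 0.503 -0.407  0.267] [ 0.53  -0.373  0.297]
scene 328 [ 0.511 -0.515  0.172] [ 0.57 -0.28  0.18] x at -.398 0.542 yaw 10.14
 caps [array([ 0.5625, -0.5175,  0.1835]), array([ 0.5197, -0.2826,  0.1834])]
 guard 643 [ 0.5699 -0.3874  0.2706] [ 0.5   -0.428  0.22 ] [ 0.581 -0.361  0.296]<stdin>:9: RuntimeWarning: Mean of empty slice.
  ret = um.true_divide(
```

View pics/w2.png

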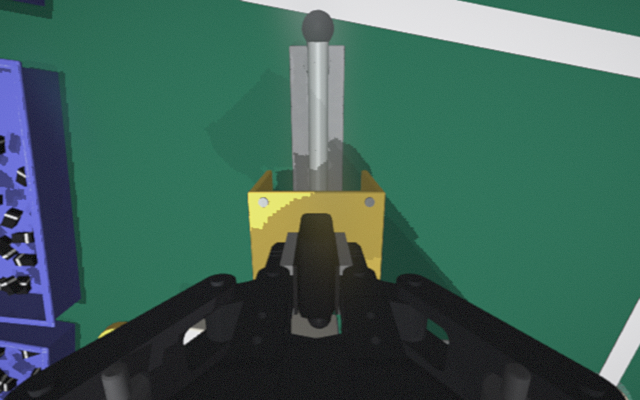

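Wrist view: the bar runs straight up the image at column 317 beneath the centred guard (columns 249–384). Lower, then release.

```bash

python3 -m pendant '{"claw":[-1,-1,-1,-1,-1],"delta_pos":[[0,0,0.08],[0,0,0.1],[0,0,0.08],[0,0,0.03],[0,0,0.016]],"turn":[0,0,0,0,0]}' >/dev/null
python3 -m pendant '{"claw":[-1,-1,-0.6,-0.2,0.3],"delta_pos":[[0,0,0.004],[0,0,0],[0,0,0],[0,0,0],[0,0,0]],"turn":[0,0,0,0,0]}'
python3 - <<'E'
from h import *
plan(.539,-.398,.30)
s=snap('scene'); w=cloud(s); cv2.imwrite('pics/s2.png',cv2.resize(s['image'][150:290,90:290],(800,560),interpolation=2))
E
```

```text
clock: 6.8
position: [0.5389, -0.398, 0.3636]
tool_rot: [0.765, -0.644, 0.001, 0.0]
wrist_force: [0.1, 0.3, 0.4]
grip_width: 0.0453
grip_force: 0.0
t 6.8 grasp [ 0.5391 -0.3981  0.2089] yaw -80.13 tilt [ 0.001 -0.001 -1.   ] w 0.0453 F [0.12 0.26 0.42] gf 0.0
 units [-2.000e-04 -0.000e+00 -3.038e-01] turn None
```

View pics/s2.png

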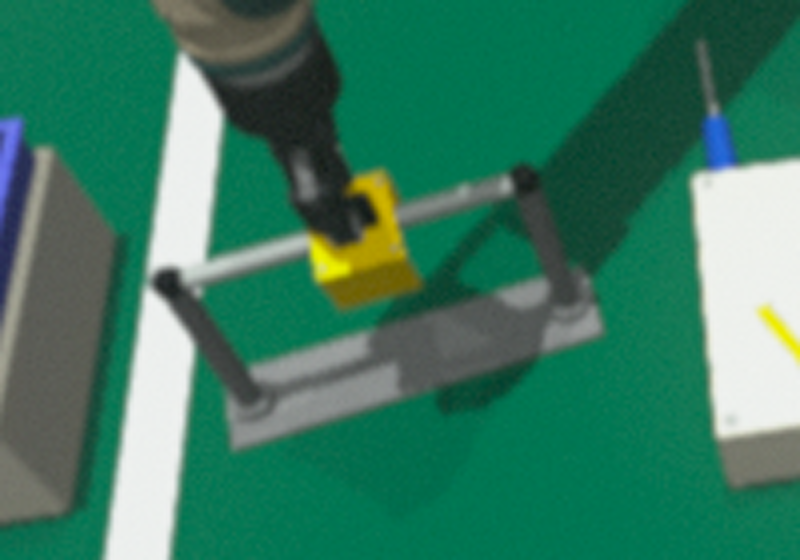

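The guard hangs level astride the bar (crop ~(355,235)), fingers open. Retract and turn for the gauge.

```bash

python3 -m pendant '{"claw":[0.3,0.3,0.6,1,1],"delta_pos":[[0,0,-0.04],[0,0,-0.06],[0,0,-0.1],[0,0,-0.1],[0,0,0]],"turn":[0,0,0,0,0]}' >/dev/null
for i in 1 2 3; do python3 -m pendant '{"claw":[1,1,1,1,1],"delta_pos":[[0,0,0],[0,0,0],[0,0,0],[0,0,0],[0,0,0]],"turn":[-0.186,-0.186,-0.186,-0.186,-0.186]}' >/dev/null; done
python3 -m pendant '{"claw":[1,1,1,1,1],"delta_pos":[[0,0,0],[0,0,0],[0,0,0],[0,0,0],[0,0,0]],"turn":[-0.15,0,0,0,0]}' >/dev/null
python3 -c "
from h import *
plan(.46,0.0,.30,52.2)
plan(.4615,0.405,.30,52.2)"
```

```text
t 9.35 grasp [ 0.5389 -0.398   0.2981] yaw 52.08 tilt [ 1.e-04 -1.e-04 -1.e+00] w 0.0852 F [ 0.16 -0.32 -0.11] gf 0.0
 units [ 0.8849 -1.0228 -0.0066] turn -0.003
t 9.35 grasp [ 0.5389 -0.398   0.2981] yaw 52.08 tilt [ 1.e-04 -1.e-04 -1.e+00] w 0.0852 F [ 0.16 -0.32 -0.11] gf 0.0
 units [ 1.9529 -1.8485 -0.0067] turn -0.003
```

```bash

for i in 1 2; do python3 -m pendant '{"claw":[1,1,1,1,1],"delta_pos":[[0.0885,-0.1023,0],[0.0885,-0.1023,0],[0.0885,-0.1023,0],[0.0885,-0.1023,0],[0.0885,-0.1023,0]],"turn":[0,0,0,0,0]}' >/dev/null; done
python3 - <<'E'
from h import *
plan(.4615,0.405,.30,52.2)
for n in('wrist','top','scene'):
    s=snap(n); w=cloud(s); x,y,z=w[...,0],w[...,1],w[...,2]
    R=(abs(x-.546)<.05)&(abs(y+.006)<.05)
    for l,lo,hi in(('block',.105,.114),('stud',.118,.135),('tall',.1285,.135)):
        m=R&(z>lo)&(z<hi); p=w[m]
        if m.sum()>3: r=cv2.minAreaRect(p[:,:2].astype(np.float32)); print(n,l,m.sum(),'mean',p.mean(0).round(4),'max',p.max(0).round(4),'rect',np.round(r[0],4),np.round(r[1],4),round(r[2],1))
    m=(abs(z-.088)<.004)&(abs(y)<.2)&(x>.44)&(x<.73)
    r=cv2.minAreaRect(w[m][:,:2].astype(np.float32)); print(n,'tester',r)
cv2.imwrite('pics/w3.png',load('wrist')['image'])
E
```

```text
t 10.35 grasp [0.4588 0.0014 0.2983] yaw 52.09 tilt [ 7.e-04 -1.e-04 -1.e+00] w 0.0854 F [-0.54  0.23 -0.41] gf 0.0
 units [ 1.067  -0.8193 -0.006 ] turn -0.002
wrist block 1448 mean [ 0.5471 -0.0028  0.1099] max [0.5723 0.0192 0.1139] rect [ 0.5485 -0.0041] [0.0442 0.0463] 86.0
wrist stud 547 mean [ 0.549  -0.0013  0.1255] max [0.562  0.01   0.1311] rect [ 0.5497 -0.0023] [0.0243 0.0248] 8.0
wrist tall 88 mean [ 0.55   -0.0026  0.1292] max [0.5572 0.0033 0.1311] rect [ 0.5501 -0.0031] [0.0118 0.0111] 23.8
wrist tester ((0.5858364701271057, -0.003388240933418274), (0.31931808590888977, 0.24199552834033966), 88.92906951904297)
top tester ((0.5856063365936279, -0.0029145628213882446), (0.31974101066589355, 0.2429770976305008), 89.06082916259766)
scene block 117 mean [ 0.5564 -0.0056  0.1109] max [0.5755 0.0173 0.1139] rect [ 0.5515 -0.005 ] [0.0436 0.0477] 85.8
scene stud 48 mean [ 0.5566 -0.0039  0.1266] max [0.5646 0.0071 0.132 ] rect [ 0.5551 -0.0042] [0.0212 0.021 ] 79.0
scene tall 18 mean [ 0.5554 -0.0035  0.1303] max [0.5642 0.0033 0.132 ] rect [ 0.555  -0.0035] [0.0146 0.0146] 54.7
scene tester ((0.5888850092887878, -0.004252210259437561), (0.31996163725852966, 0.24514666199684143), 88.98371124267578)
```

View pics/w3.png

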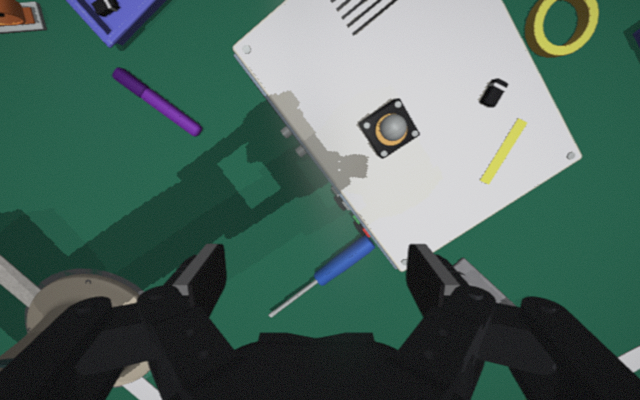

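Wrist view: bare stud dome at (395,126), so crown ≈ (0.550, −0.003, 0.130); part_c at (493,92), driver (345,258). On to the gauge.

```bash

for i in 1 2; do python3 -m pendant '{"claw":[1,1,1,1,1],"delta_pos":[[0.1067,-0.082,0],[0.1067,-0.082,0],[0.1067,-0.082,0],[0.1067,-0.082,0],[0.1067,-0.082,0]],"turn":[0,0,0,0,0]}' >/dev/null; done
python3 -m pendant '{"claw":[1,1,1,1,1],"delta_pos":[[0,0,0],[0,0,0],[0,0,0],[0,0,0],[0,0,0]],"turn":[0,0,0,0,0]}' >/dev/null
python3 - <<'E'
from h import *
plan(.4615,0.405,.130,52.2)
for n in('wrist','top','scene'):
    s=snap(n); w=cloud(s); x,y,z=w[...,0],w[...,1],w[...,2]
    R=(abs(x-.46)<.08)&(abs(y-.405)<.08)
    for l,lo,hi in(('griptop',.146,.158),('body',.07,.112)):
        m=R&(z>lo)&(z<hi); p=w[m]
        if m.sum()>3: r=cv2.minAreaRect(p[:,:2].astype(np.float32)); print(n,l,m.sum(),'mean',p.mean(0).round(4),'max',p.max(0).round(4),'rect',np.round(r[0],4),np.round(r[1],4),round(r[2],1))
cv2.imwrite('pics/w4.png',load('wrist')['image'])
E
```

```text
t 12.0 grasp [0.462  0.4026 0.2986] yaw 52.07 tilt [ 8.e-04  4.e-04 -1.e+00] w 0.0853 F [ 0.48 -0.39  0.4 ] gf 0.0
 units [ 0.0048 -0.0063  0.5619] turn -0.003
wrist griptop 691 mean [0.4601 0.4068 0.1512] max [0.4753 0.4222 0.1541] rect [0.4598 0.4065] [0.0251 0.0241] 52.1
wrist body 1097 mean [0.4694 0.4193 0.0944] max [0.4964 0.4501 0.1105] rect [0.4605 0.4057] [0.0925 0.0285] 53.4
top body 53 mean [0.4464 0.3771 0.0912] max [0.4727 0.4032 0.1091] rect [0.4548 0.3807] [0.0552 0.0164] 35.0
scene griptop 54 mean [0.4643 0.4031 0.1519] max [0.478  0.42   0.1569] rect [0.463  0.4039] [0.0257 0.0261] 56.4
scene body 202 mean [0.4645 0.406  0.0926] max [0.499  0.4477 0.1116] rect [0.4629 0.4041] [0.0936 0.0312] 51.9
```

View pics/w4.png

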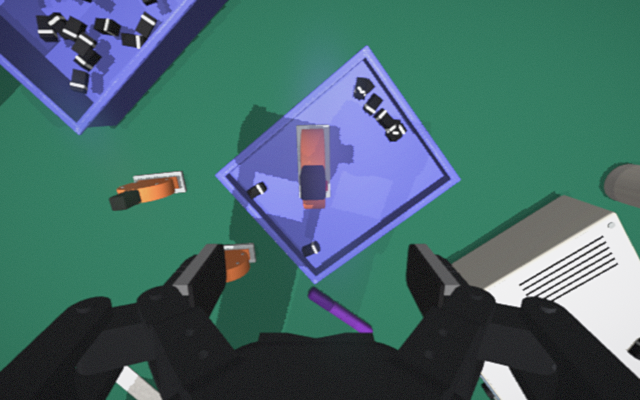

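Wrist view: gauge grip at (313,183), aligned with the fingers; small gauges at (150,190) and (235,262) are clear. Descend and grip.

```bash

python3 -m pendant '{"claw":[1,1,1,1,1],"delta_pos":[[0.0045,-0.01,0.1],[0,0,0.13],[0,0,0.13],[0,0,0.12],[0,0,0.069]],"turn":[0,0,0,0,0]}' >/dev/null
python3 -m pendant '{"claw":[1,-1,-1,-1,-1],"delta_pos":[[0,0,0],[0,0,0],[0,0,0],[0,0,0],[0,0,0]],"turn":[0,0,0,0,0]}'
python3 -c "
from h import *
plan(.4605,0.4055,.134,52.2)"
python3 -m pendant '{"claw":[-1,-1,-1,-1,-1],"delta_pos":[[0,0,-0.06],[0,0,-0.13],[0,0,-0.15],[0,0,-0.15],[0,0,-0.15]],"turn":[0,0,0,0,0]}' 
python3 -c "
from h import *
plan(.70,-.03,.45,82)"
```

```text
clock: 13.15
position: [0.4601, 0.4067, 0.2893]
tool_rot: [0.898, 0.44, 0.001, -0.0]
wrist_force: [0.2, 0.3, 0.4]
grip_width: 0.0281
grip_force: 0.0
t 13.15 grasp [0.4603 0.4069 0.1346] yaw 52.16 tilt [ 0.0017  0.0012 -1.    ] w 0.0281 F [0.17 0.3  0.44] gf 0.0
 units [-0.0033  0.0032  0.0019] turn -0.001
clock: 13.65
position: [0.4597, 0.4064, 0.4813]
tool_rot: [0.898, 0.44, -0.001, 0.0]
wrist_force: [0.3, 1.5, -4.0]
grip_width: 0.0231
grip_force: 62.7
t 13.65 grasp [0.4596 0.4063 0.3266] yaw 52.16 tilt [-8.e-04 -7.e-04 -1.e+00] w 0.0231 F [ 0.25  1.49 -3.97] gf 62.7
 units [-0.6572  1.5249 -0.4109] turn -0.663
```

```bash

for i in 1 2; do python3 -m pendant '{"claw":[-1,-1,-1,-1,-1],"delta_pos":[[-0.0885,0.1067,-0.0245],[-0.0885,0.1067,-0.0245],[-0.0885,0.1067,-0.0245],[-0.0885,0.1067,-0.0245],[-0.0885,0.1067,-0.0245]],"turn":[0,0,0,0,0]}' >/dev/null; done
python3 -m pendant '{"claw":[-1,-1,-1,-1,-1],"delta_pos":[[0,0,0],[0,0,0],[0,0,0],[0,0,0],[0,0,0]],"turn":[-0.166,-0.166,-0.166,-0.166,0]}' >/dev/null
for i in 1 2 3; do python3 -m pendant '{"claw":[-1,-1,-1,-1,-1],"delta_pos":[[0,0,0],[0,0,0],[0,0,0],[0,0,0],[0,0,0]],"turn":[0,0,0,0,0]}' >/dev/null; done
cat >> h.py <<'E'
def dial(name,N=6):
    im=[]
    for i in range(N): s=snap('scene'); im.append(s['image'].astype(float))
    s['image']=np.mean(im,0).astype(np.uint8); np.savez('dial.npz',**s)
    return s
E
python3 - <<'E'
from h import *
plan(.55,-.003,.40,82)
s=dial('d'); st=arm.state(); g=st['position']-[0,0,arm.grasp_offset]
p=proj(s,g+[0,0,-.07]); print(p)
u,v=int(p[0]),int(p[1]); c=s['image'][v-40:v+40,u-40:u+40]; cv2.imwrite('pics/d1.png',cv2.resize(c,(600,600),interpolation=cv2.INTER_CUBIC)); print(u,v)
w=cloud(s); x,y,z=w[...,0],w[...,1],w[...,2]; 
s=snap('wrist'); w=cloud(s); gz=g[2]; q=w[(abs(w[...,0]-g[0])<.05)&(abs(w[...,1]-g[1])<.07)&(w[...,2]>gz-.15)&(w[...,2]<gz+.04)]; 
hsv=cv2.cvtColor(s['image'],cv2.COLOR_BGR2HSV)
Rg=(abs(w[...,0]-g[0])<.05)&(abs(w[...,1]-g[1])<.07)&(w[...,2]>gz-.15)
o=Rg&(hsv[...,0]<20)&(hsv[...,1]>120); print('orange',o.sum(),w[o].mean(0),w[o].min(0),w[o].max(0))
cv2.imwrite('pics/w5.png',s['image'])
E
```

```text
t 16.65 grasp [5.499e-01 5.000e-04 3.988e-01] yaw 82.04 tilt [-0.e+00 -1.e-04 -1.e+00] w 0.0232 F [ 0.19  0.37 -4.5 ] gf 62.3
 units [-0.0116  0.002  -0.0041] turn 0.001
[314.57959903 150.95663135]
314 150
orange 1704 [0.54917821 0.02428354 0.36296544] [0.53856513 0.00931964 0.33716008] [0.56411759 0.04650371 0.37738299]
```

View pics/d1.png

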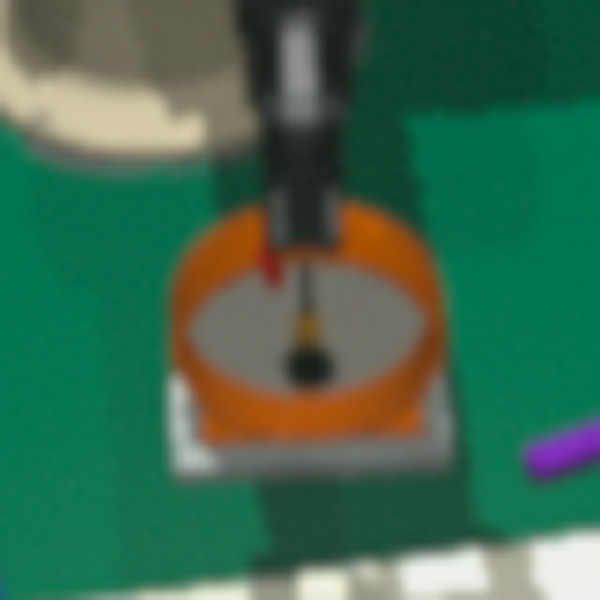

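View pics/w5.png

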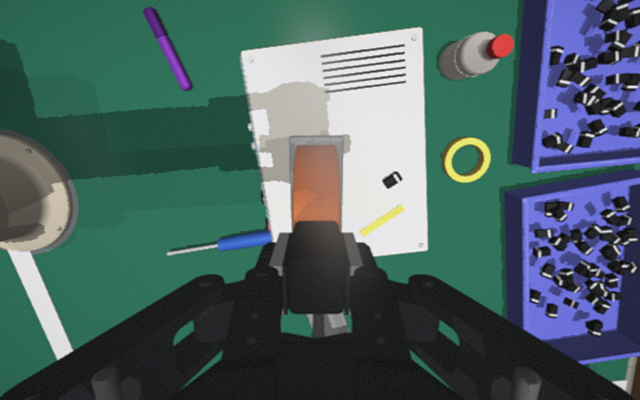

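Crop: red tab at ~(273,270), needle hanging from pivot ~(307,328) to ~(305,265), gauge upright. Wrist view: gauge hangs straight below the fingers (body 290–343, base 288–350). Compute the tab angle and grip height.

```bash
python3 - <<'E'
from h import *
st=arm.state(); g=st['position']-[0,0,arm.grasp_offset]
s=load('wrist'); w=cloud(s); hsv=cv2.cvtColor(s['image'],cv2.COLOR_BGR2HSV)
b=w[135:146,298:342].reshape(-1,3); b=b[b[:,2]>.2]; print('base end top', np.median(b,0).round(4), b.max(0).round(4)[:2])
o=w[150:228,300:338]; 
# circle fit of rim profile: distance along y vs z
P=o.reshape(-1,3); P=P[P[:,2]>.2]; yy=(P[:,:2]-g[:2])@[-np.sin(np.radians(-8)),np.cos(np.radians(-8))]
A=np.c_[2*yy,2*P[:,2],np.ones(len(yy))]; c=np.linalg.lstsq(A,yy**2+P[:,2]**2,rcond=None)[0]; print('circle y,z',c[:2],'r',np.sqrt(c[2]+c[0]**2+c[1]**2))
from scipy.optimize import least_squares
f=least_squares(lambda q:np.hypot(yy-q[0],P[:,2]-q[1])-.048,[0,.33]); print('r48 fit y,z',f.x, 'grasp above origin',g[2]-f.x[1]+.056)
cz=f.x[1]
s=load('dial'); I=s['image'].astype(float); C=-s['R'].T@s['t']
gx=np.array([np.cos(np.radians(-8)),np.sin(np.radians(-8)),0]); gy=np.array([-gx[1],gx[0],0])
B,G,Rr=I[...,0],I[...,1],I[...,2]; wt=np.clip(Rr-2.0*np.maximum(G,B)-0,0,None); v,u=np.mgrid[:400,:640]
wt[(abs(u-310)>6)|(abs(v-146)>7)]=0
pr=np.array([(u*wt).sum()/wt.sum(),(v*wt).sum()/wt.sum()]); print('red',pr,(wt>0).sum())
for off in(.010,.013,.016):
    for nm,p in(('tab',pr),('piv',(314.9,153.6)),('ntip',(314.7,145.3))):
        d=s['R'].T@np.linalg.solve(s['mtx'],[*p,1]); P0=np.array([g[0],g[1],cz])+gx*off; t=((P0-C)@gx)/(d@gx); X=C+d*t-P0
        print(off,nm,'y',(X@gy).round(4),'z',X[2].round(4),'ang',np.arctan2(-(X@gy),X[2]).round(3))
    print('proj centre',proj(s,P0))
E
```

```text
base end top [0.5588 0.0462 0.2767] [0.5763 0.0515]
circle y,z [-0.00337263  0.32390148] r 0.049396841117828875
r48 fit y,z [-0.00216371  0.3246348 ] grasp above origin 0.13015832118663567
red [308.32946636 143.74709977] 35
0.01 tab y -0.0149 z 0.0413 ang 0.347
0.01 piv y 0.0005 z 0.0046 ang -0.119
0.01 ntip y 0.001 z 0.0348 ang -0.028
proj centre [314.74674613 154.82816783]
0.013 tab y -0.0149 z 0.0443 ang 0.324
0.013 piv y 0.0005 z 0.0077 ang -0.071
0.013 ntip y 0.001 z 0.0378 ang -0.026
proj centre [314.78365854 155.66180821]
0.016 tab y -0.0148 z 0.0472 ang 0.304
0.016 piv y 0.0005 z 0.0108 ang -0.05
0.016 ntip y 0.001 z 0.0408 ang -0.024
proj centre [314.8207035  156.49844194]
```

```bash
python3 - <<'E'
from h import *
s=load('dial'); I=s['image']; h=cv2.cvtColor(I,cv2.COLOR_BGR2HSV)
for nm,ch in(('R',I[...,2]),('G',I[...,1]),('H',h[...,0])): print(nm); print(ch[139:152,304:320])
E
```

```text
R
[[117 134 146 154 140 100  74  67  51  34  31  32  39  62  89 127]
 [146 154 159 162 148 106  74  70  51  35  33  32  39  58  86 124]
 [156 158 161 163 148 107  74  67  52  40  39  38  42  53  79 117]
 [156 159 161 162 149 110  80  69  65  62  62  61  61  65  82 117]
 [155 159 162 160 149 119  97  90  90  93  92  92  91  94 104 131]
 [157 159 159 156 146 129 114 110 111 108 105 106 110 112 121 135]
 [155 153 151 144 135 125 120 116 116 109  95 101 110 116 119 125]
 [146 140 134 127 123 120 116 114 113 103  83  90 108 113 116 116]
 [130 124 120 117 115 114 115 114 114 101  80  86 106 113 114 113]
 [116 115 114 113 114 115 115 114 113 102  80  87 106 113 114 113]
 [114 114 113 114 113 113 114 114 113 102  81  85 105 113 114 113]
 [113 113 113 115 113 114 114 115 113 103  80  83 104 112 115 113]
 [113 113 114 114 114 113 114 114 113 105  87  90 106 113 114 113]]
G
[[ 77  76  76  78  70  63  71  71  56  40  38  38  45  64  77  80]
 [ 77  78  79  79  73  63  70  74  57  40  40  39  44  61  75  78]
 [ 77  77  78  78  71  61  66  71  56  44  42  41  45  56  67  70]
 [ 77  77  78  77  66  
[... 613 characters left out ...]
 111  99  78  81 100 110 114 112]]
H
[[15 14 14 13 13 12 21 68 72 75 77 75 70 45 12 11]
 [14 14 14 14 13 10 19 60 70 72 73 81 78 53 13 11]
 [14 14 14 14 13 10 13 68 60 68 53 60 60 53 13 11]
 [14 14 14 14 11  9  9 13 14 13 12 12 12 12 11 12]
 [14 14 14 13 10  7  6 10 13 12 12 12 12 13 12 13]
 [14 14 14 12  9  5  6  9 12 13 13 13 13 12 12 11]
 [13 13 12 10  7  4  4  7 10 13 13 14 15 13 12 12]
 [12 12 11 11  7  3  3  5 11 18 18 24 21 21 20 17]
 [11 11 12 16 12  5  3  5 11 25 30 30 27 30 27 30]
 [13 16 22 25 19  8  6  9 17 27 34 30 30 30 27 30]
 [21 25 30 27 27 19 14 17 25 30 30 30 30 30 30 30]
 [28 27 27 27 30 27 25 25 28 28 27 27 25 30 27 27]
 [30 27 30 27 27 30 30 30 26 21 20 21 22 24 30 27]]
```

```bash

python3 -m pendant '{"claw":[-1,-1,-1,-1,-1],"delta_pos":[[0.032,0.0025,0.07],[0,0,0.12],[0,0,0.12],[0,0,0.1],[0,0,0.02]],"turn":[0,0,0,0,0]}' >/dev/null
python3 -m pendant '{"claw":[-1,-1,-1,-1,-1],"delta_pos":[[0,0,0],[0,0,0],[0,0,0],[0,0,0],[0,0,0]],"turn":[0,0,0,0,0]}' >/dev/null
python3 -c "
from h import *
plan(.552,.010,.2655,82)"
```

```text
t 18.0 grasp [0.5522 0.0099 0.2706] yaw 82.04 tilt [ 1.4e-03 -2.0e-04 -1.0e+00] w 0.0232 F [ 0.25 -0.51 -3.39] gf 62.3
 units [ 0.0002 -0.0007  0.0172] turn 0.001
```

```bash

for i in 1 2 ; do python3 -m pendant '{"claw":[-1,-1,-1,-1,-1],"delta_pos":[[0,0,0.0035],[0,0,0.0035],[0,0,0],[0,0,0],[0,0,0]],"turn":[0,0,0,0,0]}' | egrep 'posi|wrist'
python3 -c "
from h import *
plan()"; done
```

```text
position: [0.552, 0.0099, 0.4224]
wrist_force: [-0.2, 0.2, -3.3]
t 18.5 grasp [0.552  0.0099 0.2677] yaw 82.04 tilt [-0.e+00 -1.e-04 -1.e+00] w 0.0234 F [-0.22  0.21 -3.34] gf 62.3
 units [0. 0. 0.] turn None
position: [0.552, 0.0099, 0.4203]
wrist_force: [-0.3, -0.3, -3.3]
t 19.0 grasp [0.552  0.0099 0.2656] yaw 82.04 tilt [ 0.e+00 -1.e-04 -1.e+00] w 0.0232 F [-0.26 -0.34 -3.31] gf 62.3
 units [0. 0. 0.] turn None
```

```bash

for i in 1 2 3; do python3 -m pendant '{"claw":[-1,-1,-1,-1,-1],"delta_pos":[[0,0,0.0035],[0,0,0.0035],[0,0,0],[0,0,0],[0,0,0]],"turn":[0,0,0,0,0]}' | egrep 'posi|wrist'
done; python3 -c "
from h import *
plan()"
```

```text
position: [0.552, 0.0099, 0.4182]
wrist_force: [-0.1, 0.5, -3.6]
position: [0.552, 0.0099, 0.4161]
wrist_force: [0.2, -0.4, -4.3]
position: [0.5519, 0.0099, 0.4142]
wrist_force: [-0.1, 0.8, -1.5]
t 20.5 grasp [0.552  0.0099 0.2595] yaw 82.04 tilt [ 3.e-04 -1.e-04 -1.e+00] w 0.0234 F [-0.11  0.85 -1.46] gf 62.7
 units [0. 0. 0.] turn None
```

```bash

python3 -m pendant '{"claw":[-1,-1,-1,-1,-1],"delta_pos":[[0,0,0.0035],[0,0,0.0035],[0,0,0],[0,0,0],[0,0,0]],"turn":[0,0,0,0,0]}' | egrep 'posi|wrist'
cat >> h.py <<'E'
def tilt():
    "gauge rock from wrist depth: rim circle centre and base end, in gauge y / z relative to grasp"
    from scipy.optimize import least_squares
    st=arm.state(); g=st['position']-[0,0,arm.grasp_offset]; s=snap('wrist'); w=cloud(s)
    hsv=cv2.cvtColor(s['image'],cv2.COLOR_BGR2HSV); ty=np.radians(-8)
    gx=np.array([np.cos(ty),np.sin(ty),0]); gy=np.array([-gx[1],gx[0],0]); d=w-g
    X,Y,Z=d@gx,d@gy,d[...,2]
    m=(abs(X)<.011)&(abs(Y)<.09)&(Z>-.15)&(Z<-.02)&(hsv[...,0]<20)&(hsv[...,1]>110)
    y,z=Y[m],Z[m]; f=least_squares(lambda q:np.hypot(y-q[0],z-q[1])-.048,[0,-.075],loss='soft_l1',f_scale=.002)
    print('rim n',m.sum(),'centre y,z rel grasp',f.x.round(4))
E
python3 -c "
from h import *
plan(); tilt(); F=[]
for i in range(6): imaging.snapshot('top'); F.append(arm.state()['wrist_force'])
print(np.mean(F,0),np.std(F,0))"
```

```text
position: [0.552, 0.01, 0.4121]
wrist_force: [-1.1, 0.5, -0.3]
t 21.0 grasp [0.552  0.0099 0.2574] yaw 82.04 tilt [ 4.e-04 -1.e-04 -1.e+00] w 0.0233 F [-1.09  0.54 -0.3 ] gf 62.8
 units [0. 0. 0.] turn None
rim n 2244 centre y,z rel grasp [-0.0007 -0.076 ]
[-0.07193669  0.17967718  0.23263876] [0.30988399 0.54505014 0.35837627]
```

```bash

python3 -m pendant '{"claw":[-1,-1,-1,-1,-1],"delta_pos":[[0.011,0,0.001],[0.011,0,0.001],[0.011,0,0.001],[0,0,0],[0,0,0]],"turn":[0,0,0,0,0]}' | egrep 'posi|wrist'
python3 -c "
from h import *
plan(); tilt(); F=[]
for i in range(4): imaging.snapshot('top'); F.append(arm.state()['wrist_force'])
print(np.mean(F,0),np.std(F,0))"
```

```text
position: [0.5534, 0.0201, 0.4111]
wrist_force: [-0.5, -0.6, -0.5]
t 21.85 grasp [0.5534 0.0202 0.2564] yaw 82.08 tilt [ 3.e-04  6.e-04 -1.e+00] w 0.0231 F [-0.55 -0.59 -0.49] gf 63.0
 units [0. 0. 0.] turn None
rim n 2245 centre y,z rel grasp [-0.0006 -0.0761]
[-0.0478627   0.18485221  0.84671732] [0.62558719 0.81034245 0.6327989 ]
```

It slid on the dome rather than pivoting in the pads; try easing the grip in small steps while watching the grip force.

```bash

python3 -m pendant '{"claw":[-0.7,-0.7,-0.6,-0.6,-0.6],"delta_pos":[[0,0,0.001],[0,0,0],[0,0,0],[0,0,0],[0,0,0]],"turn":[0,0,0,0,0]}' | egrep 'wrist|grip'
python3 -m pendant '{"claw":[-0.54,-0.54,-0.52,-0.52,-0.52],"delta_pos":[[0,0,0.001],[0,0,0],[0,0,0],[0,0,0],[0,0,0]],"turn":[0,0,0,0,0]}' | egrep 'wrist|grip'
python3 -c "
from h import *
plan(); tilt()"
```

```text
wrist_force: [1.2, 1.4, 0.6]
grip_width: 0.0235
grip_force: 63.1
wrist_force: [0.9, 2.8, 1.5]
grip_width: 0.0231
grip_force: 63.1
t 23.1 grasp [0.5533 0.0198 0.2557] yaw 82.04 tilt [ 1.e-04 -0.e+00 -1.e+00] w 0.0231 F [0.9  2.78 1.48] gf 63.1
 units [0. 0. 0.] turn None
rim n 2248 centre y,z rel grasp [-0.0006 -0.076 ]
```

```bash

for c in 1; do python3 -m pendant '{"claw":[-0.5,-0.5,-0.5,-0.49,-0.49],"delta_pos":[[0,0,0],[0,0,0],[0,0,0],[0,0,0],[0,0,0]],"turn":[0,0,0,0,0]}' | egrep 'wrist|grip'
python3 -m pendant '{"claw":[-0.48,-0.48,-0.48,-0.48,-0.48],"delta_pos":[[0,0,0],[0,0,0],[0,0,0],[0,0,0],[0,0,0]],"turn":[0,0,0,0,0]}' | egrep 'wrist|grip'; done
python3 -c "
from h import *
plan(); tilt()"
```

```text
wrist_force: [-0.4, 2.0, 1.0]
grip_width: 0.0232
grip_force: 63.1
wrist_force: [1.2, 2.2, 0.9]
grip_width: 0.023
grip_force: 63.1
t 24.15 grasp [0.5533 0.0197 0.2557] yaw 82.04 tilt [ 0.e+00 -1.e-04 -1.e+00] w 0.023 F [1.21 2.2  0.85] gf 63.1
 units [0. 0. 0.] turn None
rim n 2243 centre y,z rel grasp [-0.0006 -0.076 ]
```

```bash

python3 -m pendant '{"claw":[-0.47,-0.47,-0.47,-0.47,-0.47],"delta_pos":[[0,0,0],[0,0,0],[0,0,0],[0,0,0],[0,0,0]],"turn":[0,0,0,0,0]}' | egrep 'wrist|grip'
python3 -m pendant '{"claw":[-0.46,-0.46,-0.46,-0.46,-0.46],"delta_pos":[[0,0,0],[0,0,0],[0,0,0],[0,0,0],[0,0,0]],"turn":[0,0,0,0,0]}' | egrep 'wrist|grip'
python3 -c "
from h import *
plan(); tilt()"
```

```text
wrist_force: [1.1, 2.0, 1.4]
grip_width: 0.0232
grip_force: 63.1
wrist_force: [0.9, 1.9, 0.9]
grip_width: 0.0234
grip_force: 60.1
t 25.2 grasp [0.5533 0.0197 0.2557] yaw 82.04 tilt [-0.e+00 -1.e-04 -1.e+00] w 0.0234 F [0.9  1.95 0.91] gf 60.1
 units [0. 0. 0.] turn None
rim n 2249 centre y,z rel grasp [-0.0006 -0.0761]
```

```bash

python3 -m pendant '{"claw":[-0.458,-0.458,-0.458,-0.458,-0.458],"delta_pos":[[0,0,0],[0,0,0],[0,0,0],[0,0,0],[0,0,0]],"turn":[0,0,0,0,0]}' | egrep 'wrist|grip'
python3 -m pendant '{"claw":[-0.455,-0.455,-0.455,-0.455,-0.455],"delta_pos":[[0,0,0],[0,0,0],[0,0,0],[0,0,0],[0,0,0]],"turn":[0,0,0,0,0]}' | egrep 'wrist|grip'
python3 -c "
from h import *
plan(); tilt()"
```

```text
wrist_force: [0.3, 2.0, 0.9]
grip_width: 0.0232
grip_force: 54.6
wrist_force: [0.6, 2.4, 0.2]
grip_width: 0.0231
grip_force: 46.5
t 26.25 grasp [0.5533 0.0197 0.2557] yaw 82.04 tilt [-0.e+00 -1.e-04 -1.e+00] w 0.0231 F [0.6  2.37 0.18] gf 46.5
 units [0. 0. 0.] turn None
rim n 2258 centre y,z rel grasp [-0.0006 -0.0761]
```

```bash

python3 -m pendant '{"claw":[-0.452,-0.450,-0.450,-0.450,-0.450],"delta_pos":[[0,0,0],[0,0,0],[0,0,0],[0,0,0],[0,0,0]],"turn":[0,0,0,0,0]}' | egrep 'wrist|grip_f'
python3 -m pendant '{"claw":[-0.448,-0.446,-0.446,-0.446,-0.446],"delta_pos":[[0,0,0],[0,0,0],[0,0,0],[0,0,0],[0,0,0]],"turn":[0,0,0,0,0]}' | egrep 'wrist|grip_f'
python3 -c "
from h import *
plan(); tilt()"
```

```text
wrist_force: [1.3, 2.1, 0.6]
grip_force: 33.0
wrist_force: [0.9, 0.6, 1.0]
grip_force: 22.1
t 27.3 grasp [0.5533 0.0197 0.2557] yaw 82.04 tilt [ 0.e+00 -1.e-04 -1.e+00] w 0.0236 F [0.92 0.6  1.04] gf 22.1
 units [0. 0. 0.] turn None
rim n 2247 centre y,z rel grasp [-0.0005 -0.076 ]
```

```bash

python3 -m pendant '{"claw":[-0.445,-0.444,-0.443,-0.443,-0.443],"delta_pos":[[0,0,0],[0,0,0],[0,0,0],[0.005,0,0],[0.005,0,0]],"turn":[0,0,0,0,0]}' | egrep 'wrist|grip_f'
python3 -c "
from h import *
plan(); tilt()"
```

```text
wrist_force: [0.6, -1.0, 0.5]
grip_force: 13.9
t 27.85 grasp [0.5538 0.0223 0.2556] yaw 82.01 tilt [-1.0e-04 -1.1e-03 -1.0e+00] w 0.024 F [ 0.59 -0.99  0.51] gf 13.9
 units [0. 0. 0.] turn None
rim n 2200 centre y,z rel grasp [-0.0022 -0.0759]
```

It now pivots in the pads (≈0.02 rad). Continue in small coupled steps.

```bash

python3 -m pendant '{"claw":[-0.443,-0.443,-0.443,-0.443,-0.443],"delta_pos":[[0.0085,0,0.002],[0.0085,0,0.002],[0.0085,0,0.002],[0.0085,0,0.002],[0,0,0]],"turn":[0,0,0,0,0]}' | egrep 'wrist|grip_f'
python3 -c "
from h import *
plan(); tilt()"
```

```text
wrist_force: [0.9, 0.0, 1.1]
grip_force: 14.0
t 28.4 grasp [0.5552 0.0332 0.2531] yaw 82.07 tilt [-0.  0. -1.] w 0.0238 F [0.91 0.01 1.08] gf 14.0
 units [0. 0. 0.] turn None
rim n 2032 centre y,z rel grasp [-0.0086 -0.0754]
```

```bash

python3 -m pendant '{"claw":[-0.443,-0.443,-0.443,-0.443,-0.443],"delta_pos":[[0.011,0,0.003],[0.011,0,0.003],[0.011,0,0.003],[0.010,0,0.0035],[0,0,0]],"turn":[0,0,0,0,0]}' | egrep 'wrist|grip_f'
python3 -c "
from h import *
plan(); tilt()"
```

```text
wrist_force: [1.1, -0.0, -0.4]
grip_force: 14.1
t 28.95 grasp [0.557  0.0461 0.2493] yaw 82.08 tilt [-2.e-04  1.e-04 -1.e+00] w 0.0237 F [ 1.14 -0.01 -0.41] gf 14.1
 units [0. 0. 0.] turn None
rim n 1886 centre y,z rel grasp [-0.0165 -0.0739]
```

```bash

python3 -m pendant '{"claw":[-0.443,-0.443,-0.443,-0.443,-0.443],"delta_pos":[[0.01,0,0.0045],[0.01,0,0.0045],[0.009,0,0.0045],[0.006,0,0.0045],[0,0,0]],"turn":[0,0,0,0,0]}' | egrep 'wrist|grip_f'
for i in 1 2 3; do python3 -m pendant '{"claw":[-0.443,-0.443,-0.443,-0.443,-0.443],"delta_pos":[[0,0,0],[0,0,0],[0,0,0],[0,0,0],[0,0,0]],"turn":[0,0,0,0,0]}' | egrep 'wrist'; done
python3 - <<'E'
from h import *
plan(); tilt(); s=dial('d'); st=arm.state(); g=st['position']-[0,0,arm.grasp_offset]
p=proj(s,g+[0,-.02,-.06]); u,v=int(p[0]),int(p[1]); print(u,v); c=s['image'][v-30:v+30,u-30:u+30]; cv2.imwrite('pics/d2.png',cv2.resize(c,(600,600),interpolation=cv2.INTER_CUBIC))
E
```

```text
wrist_force: [1.2, 0.3, 1.7]
grip_force: 14.2
wrist_force: [0.8, 1.3, 0.5]
wrist_force: [1.4, 0.9, 0.8]
wrist_force: [0.8, 1.8, 0.8]
t 31.0 grasp [0.5584 0.056  0.2441] yaw 82.04 tilt [ 1.e-04 -1.e-04 -1.e+00] w 0.0238 F [0.82 1.85 0.81] gf 14.1
 units [0. 0. 0.] turn None
rim n 2026 centre y,z rel grasp [-0.0224 -0.0725]
328 186
```

View pics/d2.png

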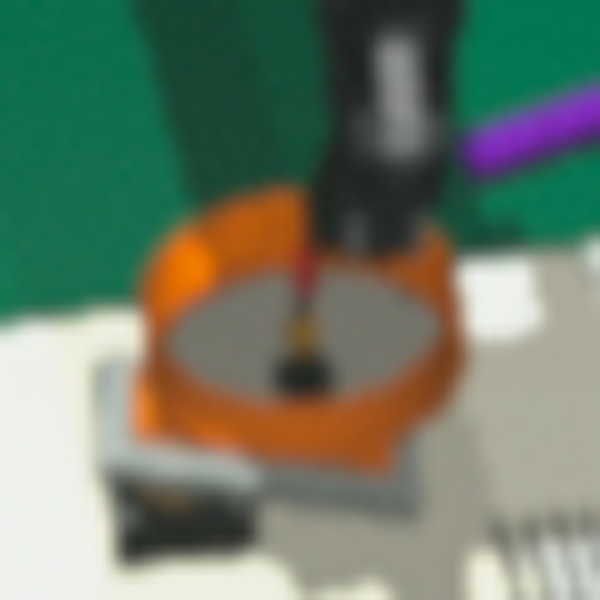

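Crop: needle (302,300) stands directly under the red tab (306,265), i.e. on or very near it. Measure the residual.

```bash
python3 - <<'E'
from h import *
s=load('dial'); I=s['image'].astype(float); B,G,R=I[...,0],I[...,1],I[...,2]
c=np.arange(322,336)
print('R',c); 
for r in range(176,193): print(r,'R',R[r,322:336].astype(int),'G',G[r,322:336].astype(int))
g=arm.state()['position']-[0,0,arm.grasp_offset]; X=g+[.012,-.022,-.07]
for dy in(-.005,0,.005): print(dy,proj(s,X+[0,dy,0]),proj(s,X+[0,dy,.04]))
E
```

```text
R [322 323 324 325 326 327 328 329 330 331 332 333 334 335]
176 R [146 153 160 168 169 150 103  54  36  35  39  40  37  36] G [84 85 86 87 86 79 59 44 39 40 43 46 42 42]
177 R [177 178 176 175 174 157 111  59  35  37  46  54  47  38] G [90 90 88 86 86 78 61 45 37 42 50 57 51 44]
178 R [185 183 177 174 172 159 114  63  38  38  53  63  55  41] G [90 91 87 87 84 79 62 45 40 43 57 67 59 45]
179 R [185 180 174 173 172 158 118  67  42  41  57  69  58  42] G [90 89 86 85 85 78 61 46 41 44 59 72 63 46]
180 R [181 176 172 172 171 159 122  82  64  62  68  73  63  47] G [89 88 86 85 83 72 57 47 46 48 62 71 63 47]
181 R [174 170 167 169 165 154 131 105  96  95  90  89  81  72] G [86 84 82 86 79 67 51 49 56 62 66 72 64 53]
182 R [163 158 155 153 149 144 133 120 115 114 111 109 107 107] G [83 84 86 87 82 67 52 58 74 79 79 81 75 69]
183 R [144 140 135 132 129 128 124 119 118 118 118 118 121 122] G [88 92 96 98 92 73 54 66 90 98 99 98 94 89]
184 R [125 122 120 120 117 116 115 116 116 117 117 117 120 121] G [101 105 109 111 103  81  63  76 100 110 111 111 110 106]
185 R [117 116 117 116 113 106 102 1
[... 438 characters left out ...]
 116 116 115 116 115]
189 R [116 115 116 114 109 111 115 117 118 117 116 117 116 117] G [115 116 115 111 100  92  90  99 110 116 115 117 115 116]
190 R [116 116 116 112 105 103 102 104 110 114 116 116 116 116] G [115 116 116 110  98  87  82  90 104 114 116 115 115 115]
191 R [116 117 112 102  90  83  78  80  92 108 115 116 117 117] G [117 116 112 103  87  72  65  72  90 107 115 116 116 116]
192 R [117 117 109  88  66  54  51  53  70  97 112 116 115 117] G [116 116 109  88  66  52  48  53  70  97 111 116 115 117]
-0.005 [327.12349952 191.9183313 ] [327.02617209 183.13783695]
0 [328.81166246 191.65492839] [328.76217573 182.87091434]
0.005 [330.49835347 191.39175515] [330.49662288 182.60423105]
```

Tab and needle columns differ by ~0.3 px (≈0.03 rad, inside 0.07). Press ≈4 N (~3.7 mm), stud ≈23 mm off centre in gauge y, grip 14 N and everything is steady. Handing in.

```bash
python3 -c "
from h import *
from rig import close_job
plan(); print(close_job())"
```

```text
t 31.35 grasp [0.5584 0.056  0.2441] yaw 82.04 tilt [ 0.e+00 -1.e-04 -1.e+00] w 0.0238 F [1.58 0.56 1.33] gf 14.1
 units [0. 0. 0.] turn None
the job is handed in; nothing more can be done
None
```

I handed the job in at 31.4 s (no verdict was shown): the guard hangs astride the rail, and the gauge is held rocked on the stud, pressed about 3–4 mm by the wrist-force reading, with the needle within about 0.03 rad of the red tab.

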